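# Clamp a leaded panel to the clutch knob's click

### The job

Stand the loose wooden batten on its narrow edge in the jig, in the gap between the clamp's pad and the leaded panel, and let go of it. Then turn the black clutch knob clockwise, regripping as needed, until its clutch clicks once and the panel is held against the fence; stop there, because forcing the knob past the click would crush the panel. Let go of the knob and leave everything else on the bench alone.

Things in the scene. Friction and masses are not known exactly. Their poses are not given: they have to be found in the camera images.
- jig: Jig fixed on the bench: plywood board 190 (x) by 395 (y, from -215 to 180) mm, 12 mm thick; origin on the bench. Along its +y, at x = 0: grey clamp head (70 x 70 mm, top 46 mm above the bench, centre y = -175 mm) with the knob on top; pad; gap for the batten; panel; fence (fixed batten 22 mm high above the board, face nailed anywhere from y = 100 to 116 mm).
- pad_face (a point): Centre of the clamp pad's front face: a wooden strip 110 mm long along jig x, from 2 to 12 mm above the board, facing jig +y; at first at jig y = -50 mm. Turning the knob clockwise drives it 22 mm per rad towards +y by a rack with 5 N drag that stays put when let go. The pad is sprung (6 N/mm) on the rack.
- knob_grip (a point): On the knob's vertical axis, 82 mm above the bench, a good gripping height. Black knob with an upright grip bar 44 mm long (this point's x), 16 mm thick (y), from 60 to 96 mm above the bench, on a disc of radius 23 mm. Clockwise from above tightens. Drag when free about 0.11 Nm.
- knob_mark (a point): Steel witness mark on the knob's disc, 24 mm from its axis, at one end of the grip bar. When the panel is pressed home the torque climbs to about 0.35 Nm, then the clutch trips: the torque falls to nothing while the knob goes 0.36 rad on past the collar (the click; let go before its end it slips back). It stays clicked; turned on, it drives solid and crushes the panel.
- collar_mark (a point): Dark witness mark on the aluminium collar (radius 31 mm) under the knob, 24 mm from the axis; the collar turns with the pinion. The two marks lie together (under 4 mm apart) until the clutch trips and about 8.5 mm apart once it has clicked.
- batten_mid (a point): Centre of the loose wooden batten, 130 mm long (its x), 20 mm thick (y), 45 mm high (z), about 0.09 kg, standing on its narrow edge on the bench. It belongs upright on the jig's board in the gap, its x along the jig's x (either way round).
- panel: Loose leaded panel lying on the jig's board, 120 (x) by 100 (y) by 14 mm high, about 0.4 kg; origin at the centre of its underside. At first its near edge is 42 to 48 mm from the pad's face and its far edge 2 to 24 mm short of the fence; the clamp pushes it home. More than 18 N crushes it.
- tape: Bystander: roll of tape lying flat, 90 mm across, 24 mm high; origin at the centre of its underside.
- measure: Bystander: tape measure, 62 x 30 x 60 mm, standing; origin under its centre.
- pin_hammer: Bystander: small hammer 180 mm long lying on the bench.
There are look-alikes about, which are no part of the job. What is shaped like the part that bears batten_mid but pink or turquoise is not meant.

How it is judged:
By the outcome, as a careful person would: the job done as asked, in the order asked, and still so for the second after the job is handed in, with the robot touching nothing.
It also fails if it takes over 72 s, if anything falls off the work surface, if the arm or the gripper's body presses on something with over 40 N, if the wrist force passes 120 N, or if a joint passes its speed limit or range.

### The arm

A 6-joint arm with a two-finger parallel gripper is mounted at the origin on the work surface. World frame = base frame: x ahead of the robot, y to its left, z up, the work surface at z = 0. Lengths are in m, angles in rad, forces in N, time in s.
With the tool pointing down it reaches from about 0.35 to 0.775 m from the base axis. Payload 5.5 kg.
Tool frame: the origin (TCP) lies on the centre line of the jaws, within the pads' length; the fingertips stand 11 mm ahead of it and the grasp point (between the pads) lies 8 mm behind it (env.tip_reach is the distance from the TCP to the fingertips, in m); z points along the fingers, x is the direction in which the jaws open and shut, and the axes are right-handed (so a half turn about z gives the same grasp; the last joint's range is limited). The gripper opens to 85 mm and grips with 20 to 120 N. Pads are 22 mm wide; open, the fingers measure 114 mm over their backs; the gripper's body (76 mm by 85 mm) begins 54 mm behind the grasp point. The pads swing forward as they close: fully open they stand 13 mm farther back than shut.
Start: joints at [1.116, 0.313, 0.046, 1.304, 0, 1.431], TCP at [0.178, 0.547, 0.242] pointing down, gripper open.
Joint ranges: [-2.76, 2.76], [-0.86, 1.69], [-1.03, 1.26], [-2.2, 2.34], [-1.47, 1.5], [-3.14, 3.14]. Speed limits (rad/s): [2.57, 2.57, 3.14, 3.14, 3.14, 3.14].

### API

Orientations are given as a unit quaternion [w, x, y, z].
In Python, from workcell import env gives the robot as it stands.
- The arm moves only by the tool carry_out, never from a script. Its argument "moves" is one flat list of numbers, 7 for each row, row after row: the gripper command: -1 is shut, 1 is fully open, values between are in proportion, then the shift along the tool's x, y, z in m, then the turn, a rotation vector about the tool's x, y, z in degrees. A call has exactly 5 rows; each row shifts and turns the pose as measured when the row begins, along the tool's axes as they then stand; what a row does not reach is not made up. A row lasts 1/8 s, in which the tool goes at most 62.5 mm and 10.7 degrees, less where a joint would pass 70% of its speed; a pose out of reach is approached as far as the arm can. A call is refused whole if a number of a shift passes 0.0625 or a number of a turn 10.7, either way. A call with a gripper value outside its range is refused whole. The fingers move at their own pace and stop on an object; "squeeze" is the grip in N (left out, the last holds). Time passes only in rows, so rows that do not move let the fingers close, or fill a call up. It gives the time, the measured TCP pose, the force and the opening at its end, in the units of the state.
- env.get_state(): the state, without advancing time (a new reading comes with each control period).
- env.read_camera(name): name is "scene" or "top" or "wrist"; returns the picture (480x640x3 uint8, red, green, blue); there is no depth.
- env.calibration(name): a dict with "camera_matrix" (3x3 intrinsics, pixels), "rvec" (rotation vector, rad) and "tvec" (3), from world to camera coordinates, as OpenCV has them; the wrist camera has in their place "hand_eye" (4x4, takes a point from camera to tool coordinates, whose origin is the TCP and whose axes are the tool frame's). Camera axes: x right, y down, z forward; pixel columns grow to the right and rows downward; lengths in m; the calibration is good to about 2 mm. A picture is of the moment at which its call begins: read the wrist's pose just before it. calibration takes no time and is no camera call.
- env.hand_in(): hands the job in, once; it reports no verdict.
The state is a dict: "clock": time; "joint_pos": joint angles; "qvel": joint speeds; "tau": joint torques, N m; "tcp_pos": TCP position; "orientation": TCP orientation; "wrist_force": force on the tool from outside, world axes, zero at the start; "ft_torque": the same for the moment, N m; "finger_gap": finger opening in m.
Only numpy, scipy, OpenCV 4.12 (cv2) and the standard library are available. Lean on these libraries where they do the work, as an engineer would, in place of code of your own. Each camera call takes 0.05 s, during which the arm holds its last target. There are 200 camera calls.

## Working session

There is one attempt and no reset: what is moved stays moved. The work goes in short steps, Python scripts to look and compute and a tool call to move; the robot and the scene stay as the last step left them, time stands still between calls to the robot, and variables do not carry over. Pictures are saved under pics/ and viewed, about 8 in all and at most 12, crops included, and the job is handed in when it is done.

Besides the shell and the picture viewer there is one more tool, called after ">>>" as a command line: name --argument value ..., lists and objects as JSON in quotes. carry_out: Moves the arm, as the interface text tells. Its arguments: {"type":"object","properties":{"moves":{"type":"array"},"squeeze":{"type":"number"}},"required":["moves"]}

```bash
mkdir -p pics; ls; python3 - <<'E'
from workcell import env
import cv2
for n in ("top","scene"):
    cv2.imwrite(f"pics/{n}0.png",env.read_camera(n)[:,:,::-1])
    c=env.calibration(n);print(n,c)
print(env.calibration("wrist"));print(env.get_state())
E
```

```text
pics
top {'camera_matrix': array([[509.20575841,   0.        , 321.30283784],
       [  0.        , 509.20575841, 240.47161961],
       [  0.        ,   0.        ,   1.        ]]), 'rvec': array([ 2.19186279, -2.15594687,  0.08606497]), 'tvec': array([0.02564882, 0.49645273, 1.31983396])}
scene {'camera_matrix': array([[556.58760324,   0.        , 314.41044676],
       [  0.        , 556.58760324, 242.65177198],
       [  0.        ,   0.        ,   1.        ]]), 'rvec': array([ 1.58552172,  1.78838519, -0.86413501]), 'tvec': array([ 0.01433642, -0.23827733,  1.75160478])}
{'camera_matrix': array([[419.18024909,   0.        , 323.5833979 ],
       [  0.        , 419.18024909, 242.62090493],
       [  0.        ,   0.        ,   1.        ]]), 'hand_eye': array([[ 9.99999978e-01,  7.64106314e-05, -1.97130007e-04,
         5.27721714e-04],
       [-1.49668711e-05,  9.55651095e-01,  2.94501247e-01,
        -7.53549543e-02],
       [ 2.10890533e-04, -2.94501238e-01,  9.55651075e-01,
        -1.30847059e-01],
       [ 0.00000000e+00,  0.00000000e+00,  0.00000000e+00,
         1.00000000e+00]])}
{'clock': 0.1, 'joint_pos': array([1.11636015e+00, 3.13943604e-01, 4.50603678e-02, 1.30355611e+00,
       1.56784879e-05, 1.43116519e+00]), 'qvel': array([ 0.00178375, -0.00147696,  0.00208162,  0.00043971,  0.0004447 ,
        0.00153645]), 'tau': array([ 1.60561969e-03, -4.81724238e+01,  2.99245870e+01,  1.26964817e-02,
       -2.21810656e-04,  1.30214719e-06]), 'tcp_pos': array([0.17786766, 0.54634244, 0.24147441]), 'orientation': array([ 3.78514687e-04,  8.09206470e-01,  5.87523798e-01, -7.29153998e-04]), 'wrist_force': array([-0.74062705,  0.15381612,  1.15866802]), 'ft_torque': array([ 0.02056492,  0.0282269 , -0.00389614]), 'finger_gap': 0.08535696102649848}
```

View pics/top0.png

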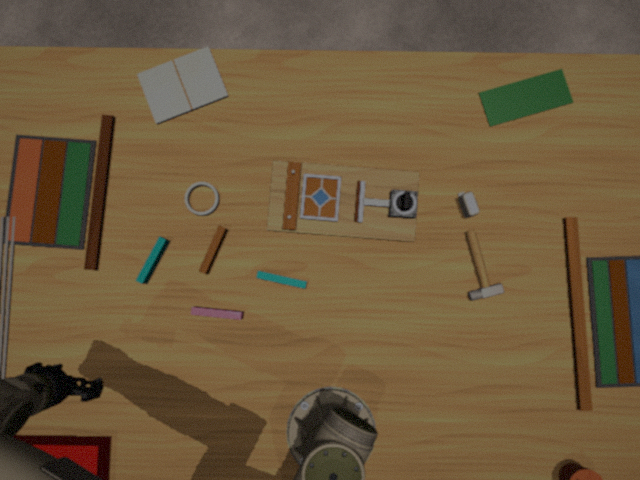

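View pics/scene0.png

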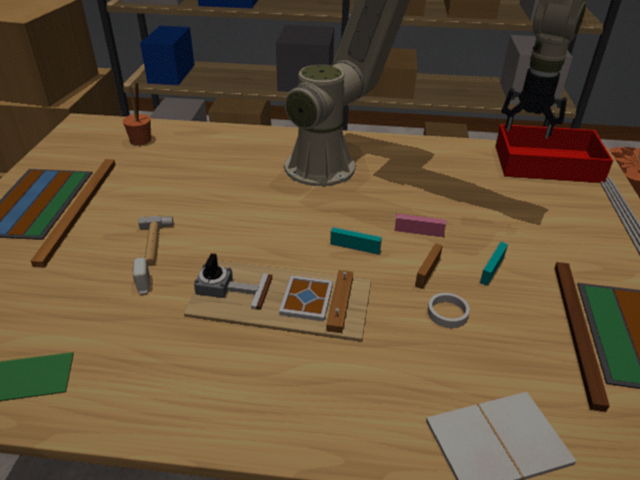

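The brown batten is at about (213,250) in the top picture, and the jig runs from the fence at (290,197) to the knob at (403,203). Next is an enlarged crop.

```bash
cat > h.py <<'E'
from workcell import env
import cv2, numpy as np
from scipy.spatial.transform import Rotation as R
def cam(n, s=None):
    c=env.calibration(n); K=c["camera_matrix"]
    if n=="wrist":
        s=s or env.get_state(); q=s["orientation"]
        T=np.eye(4);T[:3,:3]=R.from_quat(q,scalar_first=True).as_matrix();T[:3,3]=s["tcp_pos"]
        T=np.linalg.inv(T@c["hand_eye"]); return K,T[:3,:3],T[:3,3]
    return K,cv2.Rodrigues(c["rvec"])[0],c["tvec"]
def p2w(C,uv,z):
    K,Rm,t=C; d=Rm.T@np.linalg.inv(K)@np.array([*uv,1.]); o=-Rm.T@t
    return o+d*(z-o[2])/d[2]
def w2p(C,p):
    K,Rm,t=C; q=K@(Rm@np.array(p)+t); return q[:2]/q[2]
def crop(img,x0,y0,x1,y1,k,name):
    cv2.imwrite(name,cv2.resize(img[y0:y1,x0:x1],None,fx=k,fy=k,interpolation=cv2.INTER_CUBIC)[:,:,::-1])
def tool(s):
    Rm=R.from_quat(s["orientation"],scalar_first=True).as_matrix(); return Rm
E
python3 - <<'E'
from h import *
crop(cv2.imread("pics/top0.png")[:,:,::-1],185,150,435,300,3.2,"pics/top0c.png")
E
```

```text
(no output)
```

View pics/top0c.png

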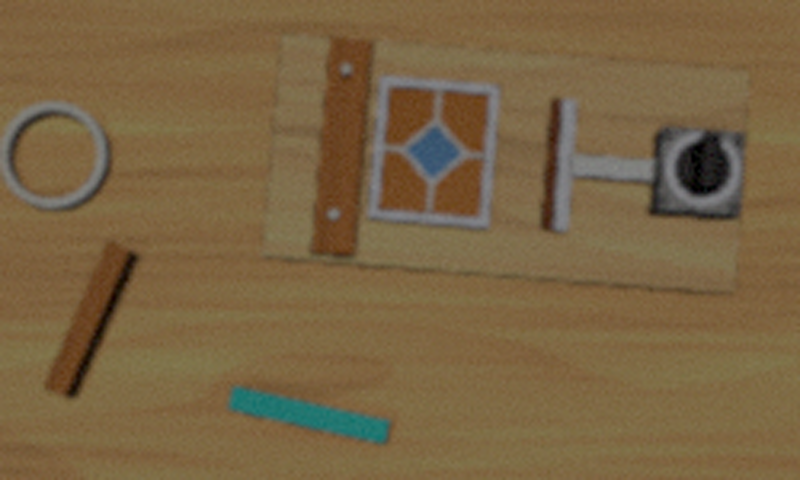

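The crop shows the batten's brown top face from (116,246) to (60,390). The board corners are at (282,36), (748,70), (734,292) and (263,257), and the panel is at (433,152).

```bash
python3 - <<'E'
from h import *
C=cam("top")
w=lambda u,v,z:p2w(C,(185+(u-.5)/3.2,150+(v-.5)/3.2),z)
a,b=w(118,246,.045),w(61,390,.045)
print("batten",a,b,(a+b)/2,np.linalg.norm(a-b),np.degrees(np.arctan2(*(a-b)[1::-1])))
B=[w(*p,.012) for p in((282,36),(748,70),(734,292),(263,257))]
# 36 side: fence end = jig y 180
yd=(B[0]-B[1]+B[3]-B[2])/2; xd=(B[0]-B[3]+B[1]-B[2])/2
print("yd",np.linalg.norm(yd),np.degrees(np.arctan2(yd[1],yd[0])),"xd",np.linalg.norm(xd),np.degrees(np.arctan2(xd[1],xd[0])))
ang=np.arctan2(yd[1],yd[0])-np.pi/2
c=sum(B)/4; o=c-np.array([-np.sin(ang),np.cos(ang),0])*(-.0175)
print("ang",np.degrees(ang),"origin",o)
J=lambda p:(np.array([[np.cos(ang),np.sin(ang)],[-np.sin(ang),np.cos(ang)]])@(p-o)[:2])*1000
for n,p,z in(("pad top front",(549,165),.024),("panel c",(433,152),.026),("panel nearedge",(494,156),.026),("panel far",(375,150),.026),("fence face",(365,148),.034),("knob",(707,163),.09),("head",(697,173),.046)):
    print(n,J(w(*p,z)),w(*p,z))
s=env.get_state();print(tool(s))
E
```

```text
batten [0.52557691 0.29287106 0.045     ] [0.40817298 0.33491488 0.045     ] [0.46687495 0.31389297 0.045     ] 0.12470510837852462 -19.70308520040807
yd 0.3918195992616152 86.64489874343357 xd 0.1873084462835894 -3.4649239616721452
ang -3.3551012565664275 origin [ 0.60505431 -0.00497511  0.012     ]
pad top front [ -1.00784317 -52.46460813] [ 0.60097775 -0.05729081  0.024     ]
panel c [ 2.37060315 43.95567013] [0.60999332 0.03876648 0.026     ]
panel nearedge [ 2.77774766 -6.55120926] [ 0.6074439  -0.01167765  0.026     ]
panel far [ 0.4800222  91.90270241] [0.61091204 0.08674198 0.026     ]
fence face [ 0.16843013 99.77123633] [0.61106148 0.09461526 0.034     ]
knob [  -1.33491133 -172.71074561] [ 0.59361395 -0.1773117   0.09      ]
head [  -2.34325128 -171.64231286] [ 0.59266987 -0.17618609  0.046     ]
[[ 3.09630510e-01  9.50856670e-01 -7.35299493e-04]
 [ 9.50855566e-01 -3.09631286e-01 -1.46938372e-03]
 [-1.62484504e-03 -2.44197586e-04 -9.99998650e-01]]
```

>>> carry_out --moves '[1,-0.019,0.05,0,0,0,0,1,-0.019,0.05,0,0,0,0,1,-0.019,0.05,0,0,0,0,1,-0.019,0.05,0,0,0,0,1,-0.019,0.05,0,0,0,0]' --squeeze 40

```text
clock: 0.72
tcp_pos: [0.3884, 0.3765, 0.2388]
orientation: [0.0, 0.806, 0.591, -0.003]
wrist_force: [-0.0, 0.6, 0.2]
finger_gap: 0.0856
```

>>> carry_out --moves '[1,-0.009,0.023,0.025,0,0,1,1,-0.009,0.023,0.025,0,0,1,1,-0.009,0.023,0.025,0,0,0,1,-0.009,0.023,0.025,0,0,0,1,0,0,0,0,0,0]'

```text
clock: 1.35
tcp_pos: [0.4681, 0.3065, 0.1343]
orientation: [0.0, 0.819, 0.574, -0.004]
wrist_force: [-0.4, 0.1, 0.0]
finger_gap: 0.0859
```

```bash
python3 - <<'E'
from h import *
s=env.get_state();img=env.read_camera("wrist");cv2.imwrite("pics/w1.png",img[:,:,::-1])
np.save("s1.npy",s,allow_pickle=True);print(s["tcp_pos"],tool(s)[:,0])
C=cam("wrist",s)
print(w2p(C,s["tcp_pos"]))
E
```

```text
[0.46808159 0.30648854 0.13433607] [ 0.34179956  0.93975351 -0.00603431]
[322.16699985 337.96768452]
```

View pics/w1.png

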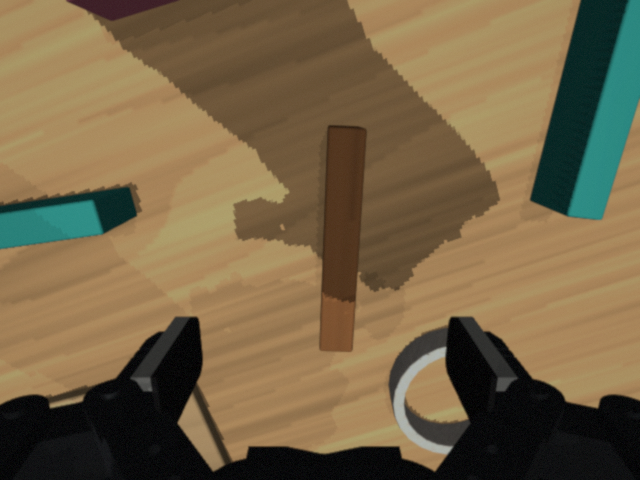

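The batten's top face runs from (349,128) to (337,350), nearly upright in the wrist view. It's clear of the tape at (430,395) and of both teal look-alikes.

```bash
python3 - <<'E'
from h import *
s=np.load("s1.npy",allow_pickle=True).item();C=cam("wrist",s)
a,b=p2w(C,(336.5,350.5),.045),p2w(C,(349,128),.045)
print(a,b,(a+b)/2,np.linalg.norm(a-b),np.degrees(np.arctan2(*(a-b)[1::-1])))
d=tool(s).T@((a+b)/2-s["tcp_pos"]);print("tool shift",d)
v=tool(s).T@(a-b);print("angle in tool", np.degrees(np.arctan2(v[0],v[1])), np.degrees(np.arctan2(*tool(s)[[1,0],0])))
E
```

```text
[0.52650917 0.29336973 0.045     ] [0.40796694 0.34200798 0.045     ] [0.46723806 0.31768886 0.045     ] 0.1281325081976341 -22.308498141140532
tool shift [ 0.0107763  -0.00429818  0.0892888 ]
angle in tool -2.321538955976854 70.0130699233829
```

>>> carry_out --moves '[1,0.011,-0.0045,0.01,0,0,2.3,1,0,0,0.025,0,0,0,1,0,0,0.025,0,0,0,1,0,0,0.02,0,0,0,1,0,0,0.015,0,0,0]'

```text
clock: 2.02
tcp_pos: [0.4681, 0.3252, 0.0452]
orientation: [0.0, 0.829, 0.559, 0.003]
wrist_force: [-0.1, -0.4, -0.2]
finger_gap: 0.0857
```

>>> carry_out --moves '[1,-0.0073,0.002,0.008,0,0,0,1,0,0,0.007,0,0,0,-1,0,0,0,0,0,0,-1,0,0,0,0,0,0,-1,0,0,0,0,0,0]'

```text
clock: 2.65
tcp_pos: [0.4676, 0.3183, 0.031]
orientation: [0.0, 0.829, 0.559, 0.004]
wrist_force: [0.3, 0.1, 0.1]
finger_gap: 0.0323
```

>>> carry_out --moves '[-1,0,0,0,0,0,0,-1,0,0,0,0,0,0,-1,0,0,-0.02,0,0,0,-1,0,0,-0.03,0,0,0,-1,0,0,-0.03,0,0,0]'

```text
clock: 3.28
tcp_pos: [0.4651, 0.3169, 0.1104]
orientation: [-0.0, 0.829, 0.559, 0.001]
wrist_force: [0.6, 0.1, -0.6]
finger_gap: 0.0192
```

>>> carry_out --moves '[-1,-0.033,0.031,-0.01,0,0,0,-1,-0.033,0.031,0,0,0,0,-1,-0.033,0.031,0,0,0,0,-1,-0.033,0.031,0,0,0,0,-1,-0.033,0.031,0,0,0,0]'

```text
clock: 3.9
tcp_pos: [0.5508, 0.1045, 0.1238]
orientation: [0.0, 0.827, 0.563, 0.004]
wrist_force: [1.1, 0.3, -0.3]
finger_gap: 0.0193
```

>>> carry_out --moves '[-1,0,0,0,0,0,-9.3,-1,0,0,0,0,0,-9.3,-1,-0.044,0.02,0,0,0,0,-1,-0.044,0.02,0,0,0,0,-1,-0.044,0.02,0,0,0,0]'

```text
clock: 4.53
tcp_pos: [0.6061, -0.0343, 0.123]
orientation: [0.0, 0.721, 0.693, 0.004]
wrist_force: [-0.2, 0.0, -1.5]
finger_gap: 0.0198
```

>>> carry_out --moves '[-1,0,0,0,0,0,0,-1,0,0,0,0,0,0,-1,0,0,0,0,0,0,-1,0,0,0,0,0,0,-1,0,0,0,0,0,0]'

```text
clock: 5.15
tcp_pos: [0.6056, -0.0345, 0.1222]
orientation: [-0.0, 0.722, 0.692, 0.003]
wrist_force: [0.3, 0.1, -1.0]
finger_gap: 0.0192
```

```bash
python3 - <<'E'
from h import *
s=env.get_state();img=env.read_camera("wrist");cv2.imwrite("pics/w2.png",img[:,:,::-1])
np.save("s2.npy",s,allow_pickle=True);print(s["tcp_pos"],tool(s))
E
```

```text
[ 0.6055772  -0.03450919  0.12221743] [[ 0.04121571  0.99913979  0.00457677]
 [ 0.99913606 -0.04123913  0.00514551]
 [ 0.00532982  0.00436074 -0.99997629]]
```

View pics/w2.png

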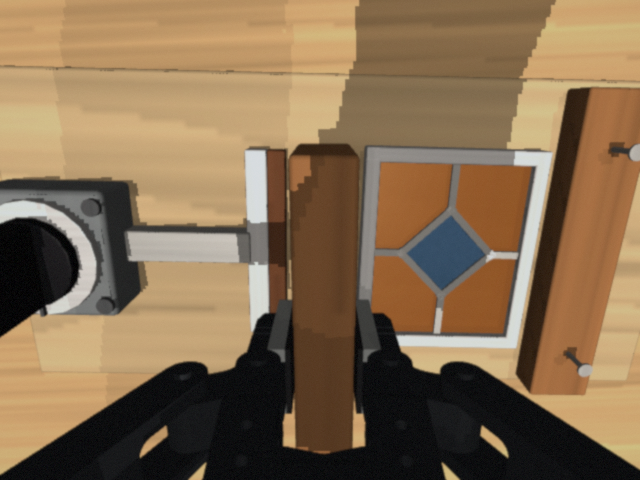

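The batten is held upright above the gap. The pad face's top edge is at about u=287, the panel's near edge runs from (367,147) to (358,300), and the board's near edge runs from (0,65) to (640,80).

```bash
python3 - <<'E'
from h import *
s=np.load("s2.npy",allow_pickle=True).item();C=cam("wrist",s)
P=lambda u,v,z:p2w(C,(u,v),z)
A=lambda a,b:np.degrees(np.arctan2(*(b-a)[1::-1]))
e=P(0,65.5,.012),P(640,80.5,.012);print("board edge",e,A(*e))
f=P(287,150,.024),P(286,300,.024);print("pad face",f,A(*f))
g=P(367,147,.026),P(358,300,.026);print("panel",g,A(*g))
print("panel far corners",P(551,151,.026),P(516,347,.026))
ang=np.radians(A(*e)-90);M=np.array([[np.cos(ang),np.sin(ang)],[-np.sin(ang),np.cos(ang)]])
t=s["tcp_pos"]
for n,p in(("pad",f[0]),("pad2",f[1]),("pan",g[0]),("pan2",g[1]),("edge",e[0])): print(n,(M@(p-t)[:2])*1000)
h=P(291,155,.077+.005),P(295,440,.082);print("batten angle",A(*h),A(P(357,155,.082),P(353,440,.082)))
E
```

```text
board edge (array([ 0.49963766, -0.20054283,  0.012     ]), array([0.52102358, 0.14069225, 0.012     ])) 86.41384320574821
pad face (array([ 0.54874169, -0.05070556,  0.024     ]), array([ 0.63631701, -0.05720262,  0.024     ])) -4.242897238228734
panel (array([ 0.54878604, -0.00814569,  0.026     ]), array([ 0.63724603, -0.01438708,  0.026     ])) -4.03587454750236
panel far corners [0.55494289 0.0896784  0.026     ] [0.67321298 0.08241475 0.026     ]
pad [-55.71114156 -19.71968149]
pad2 [ 32.09907832 -20.72623117]
pan [-58.32896965  22.7596253 ]
pan2 [30.34819309 22.06357903]
edge [ -95.34679236 -172.33497446]
batten angle -2.873478134054424 -1.8148983690074494
```

>>> carry_out --moves '[-1,0.001,0,0.01,0,0,1.2,-1,0,0,0.018,0,0,0,-1,0,0,0.018,0,0,0,-1,0,0,0.012,0,0,0,-1,0,0,0.006,0,0,0]'

```text
clock: 5.82
tcp_pos: [0.606, -0.032, 0.0551]
orientation: [-0.0, 0.73, 0.684, 0.004]
wrist_force: [0.5, 1.1, -0.9]
finger_gap: 0.0192
```

>>> carry_out --moves '[-1,-0.0015,0,0.005,0,0,0,-1,0,0,0.004,0,0,0,-1,0,0,0.002,0,0,0,-1,0,0,0,0,0,0,-1,0,0,0,0,0,0]'

```text
clock: 6.45
tcp_pos: [0.6067, -0.0337, 0.0443]
orientation: [0.001, 0.73, 0.684, 0.004]
wrist_force: [0.4, 0.0, -0.3]
finger_gap: 0.0195
```

>>> carry_out --moves '[-1,0,0,0.001,0,0,0,-1,0,0,0.001,0,0,0,-1,0,0,0,0,0,0,-1,0,0,0,0,0,0,-1,0,0,0,0,0,0]'

```text
clock: 7.08
tcp_pos: [0.6072, -0.0338, 0.0436]
orientation: [0.001, 0.73, 0.684, 0.005]
wrist_force: [-0.4, 0.2, 0.4]
finger_gap: 0.019
```

>>> carry_out --moves '[-1,0,0,0.0012,0,0,0,-1,0,0,0.0005,0,0,0,0,0,0,0,0,0,0,0,0,0,0,0,0,0,0,0,0,0,0,0,0]'

```text
clock: 7.7
tcp_pos: [0.6075, -0.0338, 0.043]
orientation: [0.002, 0.73, 0.684, 0.005]
wrist_force: [-0.4, -0.0, 0.5]
finger_gap: 0.0426
```

>>> carry_out --moves '[0,0,0,-0.015,0,0,0,0,0,0,-0.03,0,0,0,1,0,0,-0.03,0,0,0,1,0,0,-0.03,0,0,0,1,0,0,-0.02,0,0,0]'

```text
clock: 8.32
tcp_pos: [0.6054, -0.0342, 0.1735]
orientation: [0.001, 0.73, 0.684, 0.004]
wrist_force: [-0.8, -0.4, 0.1]
finger_gap: 0.0856
```

>>> carry_out --moves '[1,-0.025,0,-0.005,0,0,0,1,-0.03,0,0,0,0,0,1,-0.03,0,0,0,0,0,1,0,0,0,0,0,0,1,0,0,0,0,0,0]'

```text
clock: 8.95
tcp_pos: [0.6023, -0.1209, 0.1871]
orientation: [0.005, 0.729, 0.684, 0.007]
wrist_force: [0.2, -0.4, -0.7]
finger_gap: 0.0854
```

```bash
python3 - <<'E'
from h import *
s=env.get_state();img=env.read_camera("wrist");cv2.imwrite("pics/w3.png",img[:,:,::-1])
np.save("s3.npy",s,allow_pickle=True);print(s["tcp_pos"],tool(s),s["joint_pos"])
E
```

```text
[ 0.6023308  -0.12087782  0.18710384] [[ 0.06305239  0.9978454   0.01813718]
 [ 0.99800457 -0.06310275  0.00221707]
 [ 0.00335679  0.0179612  -0.99983305]] [-0.33245091  0.39507941  0.02812107  1.1874162   0.00801502 -0.26926035]
```

View pics/w3.png

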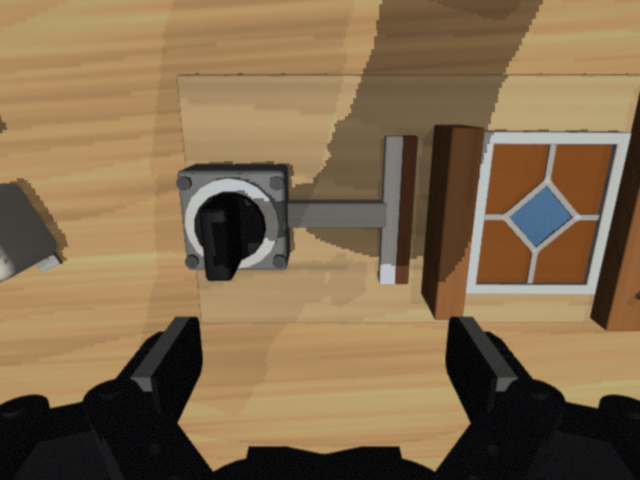

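The batten stands upright in the gap at u≈430–480. The knob is at about (230,230). Next is an enlarged, brightened crop of it.

```bash
python3 - <<'E'
from h import *
i=cv2.imread("pics/w3.png")[:,:,::-1]
i=(255*(i/255.)**.45).astype(np.uint8)
crop(i,170,150,310,290,4.2,"pics/w3c.png")
E
```

```text
(no output)
```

View pics/w3c.png

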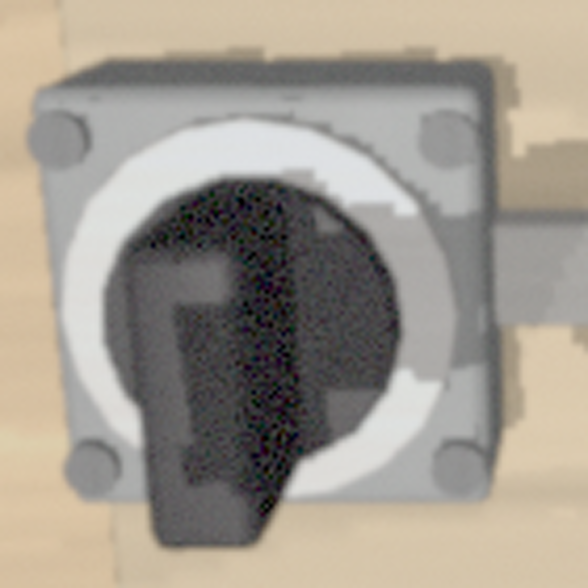

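The bar's top face runs from about (181,256) to (207,545) in the crop, so it lies nearly along tool y. The marks aren't visible from here.

```bash
python3 - <<'E'
from h import *
s=np.load("s3.npy",allow_pickle=True).item();C=cam("wrist",s)
P=lambda u,v,z:p2w(C,(170+(u-.5)/4.2,150+(v-.5)/4.2),z)
A=lambda a,b:np.degrees(np.arctan2(*(b-a)[1::-1]))
a,b=P(181,257,.096),P(207,545,.096);print("bar",a,b,(a+b)/2,np.linalg.norm(a-b),A(a,b))
l=A(P(130,256,.096),P(160,545,.096));r=A(P(232,258,.096),P(257,543,.096));print(l,r)
bl=[P(*p,.047) for p in((58,138),(447,138),(93,467),(461,466))];print("head c",sum(bl)/4)
# disc/collar circle centre
print("collar",P(258,310,.055),P(253,315,.06))
w=lambda u,v,z:p2w(C,(u,v),z)
print("pad",w(415,137,.024),w(408,283,.024)); print("batten top", [w(*p,.057) for p in((434,125),(483,128),(424,305),(465,318))])
print("panel near",w(489,133,.026),w(467,292,.026),"far",w(629,133,.026),w(597,293,.026),"fence", w(640,135,.034))
print("tool x deg",np.degrees(np.arctan2(*tool(s)[[1,0],0])))
E
```

```text
bar [ 0.57542853 -0.17820565  0.096     ] [ 0.61549214 -0.18050773  0.096     ] [ 0.59546033 -0.17935669  0.096     ] 0.040129689678783075 -3.288640554028991
-3.050280232275327 -2.915418735223989
head c [ 0.59561643 -0.17992607  0.047     ]
collar [ 0.59389283 -0.17918554  0.055     ] [ 0.59330498 -0.17883211  0.06      ]
pad [ 0.54938467 -0.05429514  0.024     ] [ 0.65702102 -0.05908203  0.024     ]
batten top [array([ 0.54036068, -0.0499413 ,  0.057     ]), array([ 0.54395245, -0.02060346,  0.057     ]), array([ 0.65925609, -0.05453782,  0.057     ]), array([ 0.67109582, -0.02603053,  0.057     ])]
panel near [ 0.54974706 -0.00501277  0.026     ] [ 0.66645402 -0.0147101   0.026     ] far [0.55571593 0.08919308 0.026     ] [0.67368286 0.08419255 0.026     ] fence [0.55661258 0.09097238 0.034     ]
tool x deg 86.38494572132868
```

>>> carry_out --moves '[1,-0.03,-0.0015,0,1,0,0,1,-0.029,-0.0015,0,0,0,0,1,0,0,0.02,0,0,0,1,0,0,0.02,0,0,0,1,0,0,0,0,0,0]' --squeeze 60

```text
clock: 9.62
tcp_pos: [0.5967, -0.1757, 0.1474]
orientation: [-0.001, 0.726, 0.687, 0.002]
wrist_force: [-0.1, 1.0, 0.4]
finger_gap: 0.0855
```

>>> carry_out --moves '[1,-0.0038,-0.001,0.01,0,0,0,1,0,0,0.02,0,0,0,1,0,0,0.018,0,0,0,1,0,0,0.012,0,0,0,1,0,0,0,0,0,0]'

```text
clock: 10.25
tcp_pos: [0.5976, -0.1784, 0.0882]
orientation: [0.001, 0.725, 0.688, 0.003]
wrist_force: [0.2, 0.2, 0.0]
finger_gap: 0.0857
```

>>> carry_out --moves '[1,-0.001,-0.002,0.006,0,0,0,1,0,0,0.005,0,0,0,-0.3,0,0,0,0,0,0,-1,0,0,0,0,0,0,-1,0,0,0,0,0,0]'

```text
clock: 10.88
tcp_pos: [0.5968, -0.1799, 0.0786]
orientation: [0.003, 0.725, 0.688, 0.003]
wrist_force: [0.8, 0.0, 0.3]
finger_gap: 0.0324
```

>>> carry_out --moves '[-1,0,0,0,0,0,0,-1,0,0,0,0,0,0,-1,0,0,0,0,0,0,-1,0,0,0,0,0,0,-1,0,0,0,0,0,0]'

```text
clock: 11.5
tcp_pos: [0.5968, -0.1806, 0.079]
orientation: [0.003, 0.726, 0.688, 0.003]
wrist_force: [-0.5, 0.3, 0.2]
finger_gap: 0.015
```

```bash
cat > st.py <<'E'
from h import *
s=env.get_state();Rm=tool(s)
print("t %.2f"%s["clock"],"tcp",s["tcp_pos"].round(4),"jaw deg %.1f"%np.degrees(np.arctan2(Rm[1,0],Rm[0,0])),"z",Rm[:,2].round(3),"F",s["wrist_force"].round(1),"M",s["ft_torque"].round(3),"tau6",s["tau"][5].round(3),"j6",s["joint_pos"][5].round(2),"gap",s["finger_gap"].round(4))
E
python3 st.py
```

```text
Traceback (most recent call last):
  File "st.py", line 3, in <module>
    print("t %.2f"%s["clock"],"tcp",s["tcp_pos"].round(4),"jaw deg %.1f"%np.degrees(np.arctan2(Rm[1,0],Rm[0,0])),"z",Rm[:,2].round(3),"F",s["wrist_force"].round(1),"M",s["ft_torque"].round(3),"tau6",s["tau"][5].round(3),"j6",s["joint_pos"][5].round(2),"gap",s["finger_gap"].round(4))
                                                                                                                                                                                                                                                                  ^^^^^^^^^^^^^^^^^^^^^
AttributeError: 'float' object has no attribute 'round'
```

>>> carry_out --moves '[-1,0,0,0,0,0,6,-1,0,0,0,0,0,6,-1,0,0,0,0,0,6,-1,0,0,0,0,0,6,-1,0,0,0,0,0,6]'

```text
clock: 12.12
tcp_pos: [0.5968, -0.1812, 0.0791]
orientation: [0.003, 0.882, 0.47, 0.003]
wrist_force: [-0.9, -0.8, -0.1]
finger_gap: 0.0145
```

```bash
sed -i 's/s\["finger_gap"\].round(4)/s["finger_gap"]/' st.py; python3 st.py
```

```text
t 12.12 tcp [ 0.5968 -0.1812  0.0791] jaw deg 56.1 z [ 0.009 -0.003 -1.   ] F [-0.9 -0.8 -0.1] M [-0.243  0.102  0.125] tau6 -0.78 j6 0.17 gap 0.014454030044982934
```

>>> carry_out --moves '[-1,0,0,0,0,0,6,-1,0,0,0,0,0,6,-1,0,0,0,0,0,6,-1,0,0,0,0,0,6,-1,0,0,0,0,0,6]'

```text
clock: 12.75
tcp_pos: [0.5964, -0.1817, 0.0791]
orientation: [0.003, 0.976, 0.218, 0.003]
wrist_force: [-0.1, -0.7, -0.4]
finger_gap: 0.0149
```

```bash
python3 st.py; python3 - <<'E'
from h import *
crop(env.read_camera("top"),265,150,435,250,4.7,"pics/top1.png")
E
```

```text
t 12.75 tcp [ 0.5964 -0.1817  0.0791] jaw deg 25.2 z [ 0.007 -0.005 -1.   ] F [-0.1 -0.7 -0.4] M [-0.188  0.12   0.166] tau6 -0.749 j6 0.71 gap 0.014927634803051676
```

View pics/top1.png

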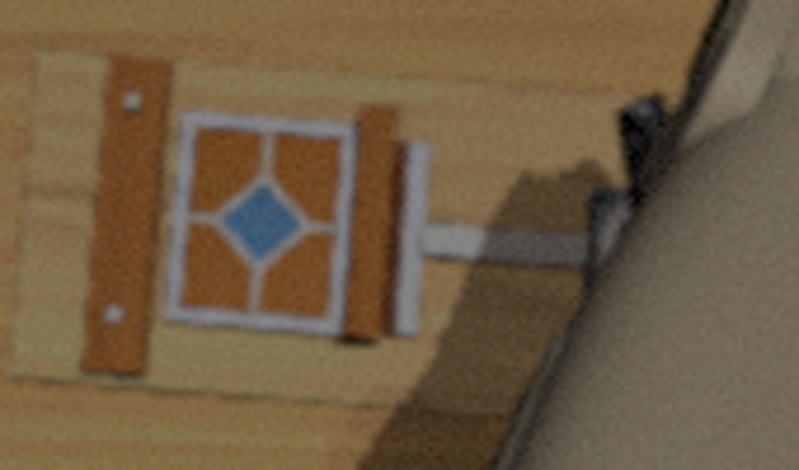

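The batten stands upright between pad and panel, now against both, and the panel is about 15–20 px (8–10 mm) short of the fence. I'll go on in smaller steps, reading the torque after each.

>>> carry_out --moves '[-1,0,0,0,0,0,3,-1,0,0,0,0,0,3,-1,0,0,0,0,0,3,-1,0,0,0,0,0,3,-1,0,0,0,0,0,3]'

```text
clock: 13.42
tcp_pos: [0.5961, -0.1818, 0.0791]
orientation: [0.003, 0.996, 0.089, 0.003]
wrist_force: [-0.3, -0.3, -0.3]
finger_gap: 0.0153
```

```bash
python3 st.py
```

```text
t 13.43 tcp [ 0.5961 -0.1818  0.0791] jaw deg 10.2 z [ 0.006 -0.006 -1.   ] F [-0.3 -0.3 -0.3] M [-0.119  0.151  0.147] tau6 -0.25 j6 0.97 gap 0.015296706558254996
```

>>> carry_out --moves '[-1,0,0,0,0,0,1.5,-1,0,0,0,0,0,1.5,-1,0,0,0,0,0,1.5,-1,0,0,0,0,0,1.5,-1,0,0,0,0,0,1.5]'

```text
clock: 14.05
tcp_pos: [0.596, -0.1819, 0.079]
orientation: [0.003, 1.0, 0.022, 0.003]
wrist_force: [-0.6, -0.2, 0.4]
finger_gap: 0.015
```

```bash
python3 st.py
```

```text
t 14.05 tcp [ 0.596  -0.1819  0.079 ] jaw deg 2.5 z [ 0.006 -0.007 -1.   ] F [-0.6 -0.2  0.4] M [-0.195  0.205  0.187] tau6 -0.054 j6 1.1 gap 0.01498297785439301
```

>>> carry_out --moves '[-1,0,0,0,0,0,1,-1,0,0,0,0,0,1,-1,0,0,0,0,0,1,-1,0,0,0,0,0,1,-1,0,0,0,0,0,1]'

```text
clock: 14.68
tcp_pos: [0.5959, -0.1819, 0.0791]
orientation: [0.003, 1.0, -0.024, 0.003]
wrist_force: [-1.0, -1.1, 0.1]
finger_gap: 0.0147
```

```bash
python3 st.py
```

```text
t 14.68 tcp [ 0.5959 -0.1819  0.0791] jaw deg -2.8 z [ 0.006 -0.007 -1.   ] F [-1.  -1.1  0.1] M [-0.199  0.187  0.326] tau6 0.144 j6 1.2 gap 0.014659409439858067
```

>>> carry_out --moves '[-1,0,0,0,0,0,1,-1,0,0,0,0,0,0,-1,0,0,0,0,0,1,-1,0,0,0,0,0,0,-1,0,0,0,0,0,0]'

```text
clock: 15.3
tcp_pos: [0.5958, -0.1819, 0.0791]
orientation: [0.003, 0.999, -0.043, 0.003]
wrist_force: [-1.3, -0.7, 0.2]
finger_gap: 0.0146
```

```bash
python3 st.py
```

```text
t 15.30 tcp [ 0.5958 -0.1819  0.0791] jaw deg -5.0 z [ 0.006 -0.007 -1.   ] F [-1.3 -0.7  0.2] M [-0.21   0.186  0.244] tau6 0.256 j6 1.23 gap 0.014623807145211975
```

>>> carry_out --moves '[-1,0,0,0,0,0,1,-1,0,0,0,0,0,1,-1,0,0,0,0,0,1,-1,0,0,0,0,0,1,-1,0,0,0,0,0,1]'

```text
clock: 15.92
tcp_pos: [0.5957, -0.1819, 0.0791]
orientation: [0.003, 0.996, -0.09, 0.003]
wrist_force: [-1.7, -1.5, -0.2]
finger_gap: 0.0149
```

```bash
python3 st.py
```

```text
t 15.93 tcp [ 0.5957 -0.1819  0.0791] jaw deg -10.3 z [ 0.005 -0.007 -1.   ] F [-1.7 -1.5 -0.2] M [-0.23   0.281  0.155] tau6 0.002 j6 1.33 gap 0.014945497786580147
```

>>> carry_out --moves '[-1,0,0,0,0,0,1,-1,0,0,0,0,0,1,-1,0,0,0,0,0,1,-1,0,0,0,0,0,1,-1,0,0,0,0,0,1]'

```text
clock: 16.55
tcp_pos: [0.5955, -0.1818, 0.0791]
orientation: [0.003, 0.991, -0.137, 0.003]
wrist_force: [-1.6, -1.6, 0.9]
finger_gap: 0.0148
```

```bash
python3 st.py
```

```text
t 16.55 tcp [ 0.5955 -0.1818  0.0791] jaw deg -15.7 z [ 0.005 -0.007 -1.   ] F [-1.6 -1.6  0.9] M [-0.201  0.354  0.051] tau6 -0.111 j6 1.42 gap 0.014793311804524114
```

>>> carry_out --moves '[-1,0,0,0,0,0,1,-1,0,0,0,0,0,0,-1,0,0,0,0,0,1,-1,0,0,0,0,0,0,-1,0,0,0,0,0,0]'

```text
clock: 17.18
tcp_pos: [0.5955, -0.1818, 0.0791]
orientation: [0.003, 0.988, -0.156, 0.003]
wrist_force: [-0.6, -0.3, -0.2]
finger_gap: 0.0151
```

```bash
python3 st.py
```

```text
t 17.18 tcp [ 0.5955 -0.1818  0.0791] jaw deg -17.9 z [ 0.005 -0.006 -1.   ] F [-0.6 -0.3 -0.2] M [-0.212  0.302 -0.077] tau6 -0.015 j6 1.46 gap 0.015081082883458134
```

>>> carry_out --moves '[-1,0,0,0,0,0,0.7,-1,0,0,0,0,0,0,-1,0,0,0,0,0,0,-1,0,0,0,0,0,0,-1,0,0,0,0,0,0]'

```text
clock: 17.8
tcp_pos: [0.5954, -0.1818, 0.079]
orientation: [0.003, 0.987, -0.162, 0.003]
wrist_force: [-1.4, -0.3, 0.4]
finger_gap: 0.0153
```

```bash
python3 st.py
```

```text
t 17.80 tcp [ 0.5954 -0.1818  0.079 ] jaw deg -18.6 z [ 0.005 -0.006 -1.   ] F [-1.4 -0.3  0.4] M [-0.188  0.328 -0.044] tau6 -0.033 j6 1.47 gap 0.015285727170441748
```

The torque fell to zero and has just started to stiffen, so the clutch should have clicked. I'll let go, back off and look at the marks.

>>> carry_out --moves '[0,0,0,0,0,0,0,0,0,0,0,0,0,0,0,0,0,0,0,0,0,0.3,0,0,-0.02,0,0,0,0.3,0,0,-0.03,0,0,0]'

```text
clock: 18.42
tcp_pos: [0.5942, -0.1803, 0.1271]
orientation: [0.001, 0.987, -0.162, 0.001]
wrist_force: [1.0, 0.2, -0.0]
finger_gap: 0.0556
```

>>> carry_out --moves '[0.3,0,0,-0.03,0,0,0,0.3,0,0,0,0,0,-10.5,0.3,0,0,0,0,0,-10.5,0.3,0,0,0,0,0,-10.5,0.3,0,0,0,0,0,-10.5]'

```text
clock: 19.05
tcp_pos: [0.5964, -0.1807, 0.162]
orientation: [0.003, 0.977, 0.212, 0.004]
wrist_force: [0.4, 0.8, 0.1]
finger_gap: 0.056
```

>>> carry_out --moves '[0.3,0,0,0,0,0,-10.5,0.3,0,0,0,0,0,-10.5,0.3,0,0,0,0,0,-10.5,0.3,-0.03,0.02,0,0,0,0,0.3,-0.03,0.02,0,0,0,0]'

```text
clock: 19.68
tcp_pos: [0.5979, -0.2512, 0.163]
orientation: [0.004, 0.878, 0.478, 0.003]
wrist_force: [1.1, 0.9, -0.0]
finger_gap: 0.0556
```

```bash
python3 st.py;  python3 - <<'E'
from h import *
s=env.get_state();img=env.read_camera("wrist");cv2.imwrite("pics/w4.png",img[:,:,::-1])
np.save("s4.npy",s,allow_pickle=True)
C=cam("wrist",s);u,v=w2p(C,(.5955,-.1805,.06)).round().astype(int);print(u,v)
i=(255*(img/255.)**.5).astype(np.uint8)
x0,y0=max(0,u-80),max(0,v-75);print(x0,y0)
crop(i,x0,y0,x0+160,y0+130,4.5,"pics/w4c.png")
E
```

```text
t 19.68 tcp [ 0.5979 -0.2512  0.163 ] jaw deg 57.1 z [ 0.01  -0.004 -1.   ] F [ 1.1  0.9 -0. ] M [-0.041 -0.062  0.025] tau6 0.42 j6 0.05 gap 0.05556249836466798
427 177
347 102
```

View pics/w4c.png

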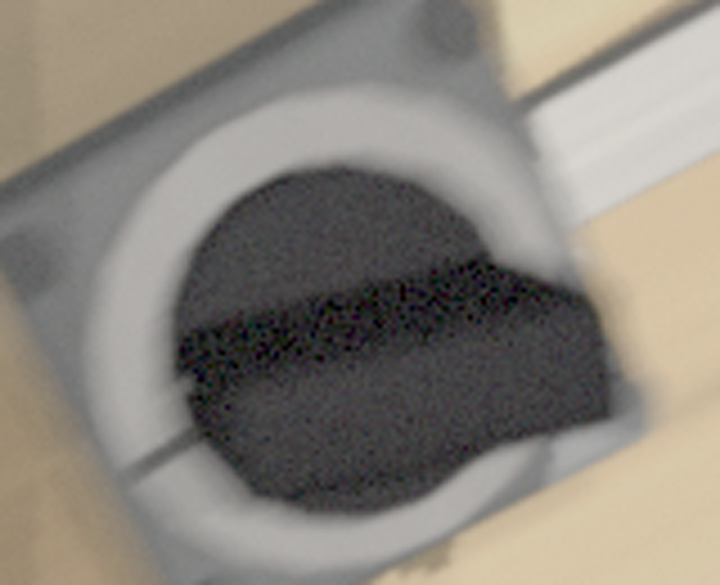

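The collar mark is a dark line at (160,457) in the crop, meeting the disc at (198,432). The steel knob mark is a light spot at about (185,385), at the end of the bar. I'll measure their separation.

```bash
python3 - <<'E'
from h import *
s=np.load("s4.npy",allow_pickle=True).item();C=cam("wrist",s)
P=lambda u,v,z:p2w(C,(347+(u-.5)/4.5,102+(v-.5)/4.5),z)
A=lambda a,b:np.degrees(np.arctan2(*(b-a)[1::-1]))
# disc circle: fitted from rim left(175,340) top(340,167) bottom(330,515)
for zd,zc in((.06,.056),(.058,.052)):
    r=np.array([P(*p,zd)[:2] for p in((175,330),(340,167),(240,195),(480,245),(360,515),(250,490),(420,495))])
    sol=np.linalg.lstsq(np.c_[2*r,np.ones(len(r))],(r**2).sum(1),rcond=None)[0];c=np.array([*sol[:2],0])
    print("disc c",c[:2],"r",np.sqrt(sol[2]+sol[:2]@sol[:2]))
    k=P(183,385,zd);m1,m2=P(198,432,zc),P(122,478,zc)
    print("knobmark",k,"r",np.linalg.norm((k-c)[:2]),"ang",A(c,k)%360,"collar",A(c,m1)%360,A(c,m2)%360,A(m1,m2)%360,"r",np.linalg.norm((m1-c)[:2]),np.linalg.norm((m2-c)[:2]))
print("bar top edge",A(P(605,303,.096),P(200,382,.096))%360, "lower top edge",A(P(605,418,.096),P(250,495,.096))%360,"base",A(P(485,262,.06),P(190,333,.06))%360)
E
```

```text
disc c [ 0.59489243 -0.18297875] r 0.021450464208948597
knobmark [ 0.58853576 -0.2016935   0.06      ] r 0.01976484295356708 ang 251.23937917231711 collar 272.44200753082185 271.3609785924469 269.42954727441173 r 0.020043012679368845 0.031252675474417756
disc c [ 0.59541922 -0.18275338] r 0.02163457138177633
knobmark [ 0.58900799 -0.20162876  0.058     ] r 0.019934482609020886 ang 251.23937917232433 collar 273.91150535160307 272.29367052083444 269.4295472744117 r 0.020192027491873855 0.03157867438755297
bar top edge 248.29419031193132 lower top edge 249.7703225918477 base 250.7482976275706
```

The marks are about 20.5° (0.36 rad) apart and stayed apart after letting go, so the clutch has clicked. One last look covers the panel and batten.

```bash
python3 - <<'E'
from h import *
a=env.read_camera("top")[150:250,265:435];b=env.read_camera("scene")[220:340,170:380]
a=cv2.resize(a,(640,376),interpolation=2);b=cv2.resize(b,(640,366),interpolation=2)
i=np.vstack([a,b]);i=(255*(i/255.)**.7).astype(np.uint8)
cv2.imwrite("pics/end.png",cv2.resize(i,(517,600),interpolation=3)[:,:,::-1])
E
```

```text
(no output)
```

View pics/end.png

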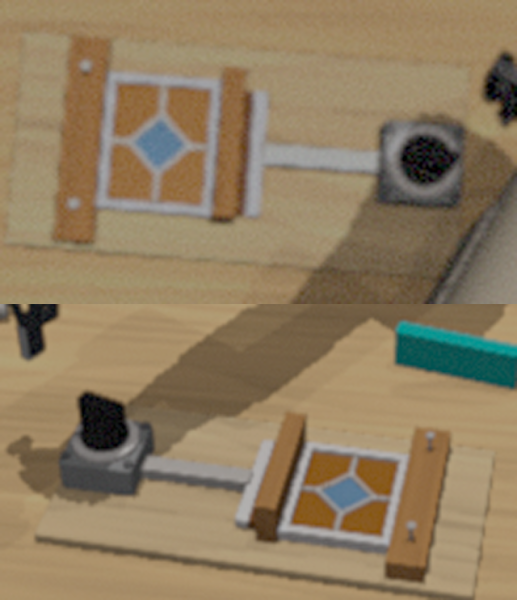

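Both views show the panel flush against the fence with the batten upright between it and the pad. The gripper is clear of everything, so I'm handing in.

```bash
python3 -c "
from workcell import env
print(env.hand_in(), env.get_state()['clock'])"
```

```text
the job is handed in; nothing more can be done
the job is handed in; nothing more can be done
```

The job is done and handed in at about 20 s of the 72 s allowed. I stood the brown batten on its narrow edge in the gap and let go of it. Then I turned the knob clockwise about 105° in one grip, stopped at the click, and let go.

**Last checks:**
- **Torque:** it climbed to at least 0.33 Nm, fell to about zero, and had just begun to stiffen when I stopped. The last readings were slightly negative (-0.08, then -0.04 Nm), probably sensor bias.
- **Witness marks:** after I let go they were about 20.5° (0.36 rad) apart, which is what a single click gives, and the clutch did not slip back.
- **Final pictures:** the panel is flush against the fence, the batten is upright between pad and panel, and the gripper is clear of everything. I did not look closely at the bystanders, but the arm went nowhere near touching them.

No check failed.

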